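Put the picture panel away in the packed block tray

TASK

Slide the white picture panel up out of its leaning stand and put it away upright in the packed row of blocks in the tray: right beside the red block, with another block on its other side, so not at an end of the row. Ease the blocks apart with it and press it down fully home on the tray floor before you let go; leave all four blocks standing in the tray and do not disturb the mug, hare or jar.

Things in the scene. Friction and masses are not known exactly. Their poses are not given: they have to be found in the camera images.
- panel_center (a point): centre of the loose white picture panel: 8 mm thick along its x, 90 mm wide along y, 120 mm tall along z (foot to top edge), 0.105 kg, picture on both faces. The lowest 8 mm taper to a 3 mm thick foot. At the start it stands in the stand's slot, leaning 30 degrees, its top towards the stand's -x; its top 45 mm is clear of the stand on both faces.
- stand: fixed dark wooden stand, footprint 105 mm (x) by 112 mm (y), origin on the mantel under its middle, z up. Its slot leans 30 degrees back: the panel slides in and out along the direction (-0.5, 0, 0.866) in this frame. Slot 11 mm wide (panel thickness 8), 96 mm long along y; measured along the slide from the slot floor, the front and side lips are 35 mm high and the back rest 75 mm.
- slot_floor (a point): centre of the floor of the stand's slot, 30 mm along the stand's x from its origin and 30 mm above the mantel (axes as the stand's)
- tray: fixed dark wooden open tray, origin under its middle on the mantel, z up. Inside 113.5 mm along x (the row direction) by 102 mm along y, walls 8 mm thick; end walls reach 68 mm above the origin, side walls 28 mm. Four blocks stand in it in a row along x, in any order, square to it, about 3.5 mm apart; the panel is thicker, so its neighbours must give way, and there is room.
- tray_in (a point): centre of the tray's inner floor, 8 mm above the tray's origin. Block tops are 75 mm above it; the panel fully home has its centre 60 mm above it.
- red_center (a point): centre of the red block, 24 mm thick along its x (the row direction), 98 mm wide along y, 75 mm tall, 0.11 kg, loose; its two long top edges are bevelled (5 mm wide, 10 mm high, so the top is 14 mm thick). This point is its centre, 37.5 mm above its underside; z is up.
- blue_center (a point): centre of the blue block, 24 mm thick along its x (the row direction), 98 mm wide along y, 75 mm tall, 0.11 kg, loose; its two long top edges are bevelled (5 mm wide, 10 mm high, so the top is 14 mm thick). This point is its centre, 37.5 mm above its underside; z is up.
- white_center (a point): centre of the white block, 24 mm thick along its x (the row direction), 98 mm wide along y, 75 mm tall, 0.11 kg, loose; its two long top edges are bevelled (5 mm wide, 10 mm high, so the top is 14 mm thick). This point is its centre, 37.5 mm above its underside; z is up.
- yellow_center (a point): centre of the yellow block, 24 mm thick along its x (the row direction), 98 mm wide along y, 75 mm tall, 0.11 kg, loose; its two long top edges are bevelled (5 mm wide, 10 mm high, so the top is 14 mm thick). This point is its centre, 37.5 mm above its underside; z is up.
- panel: the same panel, origin at the middle of its lower (foot) edge, axes as panel_center
- mug: green enamel mug, bystander, radius 38 mm, 80 mm tall, origin under its middle
- hare: white ceramic hare figure, bystander, about 75 by 60 mm and 128 mm tall, origin under its middle
- jar: ribbed amber glass jar with steel lid, bystander, radius 39 mm, 106 mm tall, origin under its middle
- pegboard: fixed miniature white pegboard, 180 mm wide along its y, 202 mm tall, foot 70 mm deep, with three grey pegs and a steel bottle opener, origin under its middle; stands to one side
Things that resemble listed ones, but are neither listed nor needed, are in the scene too. There is more than one size of the part that bears white_center; the job needs the middle-sized.

How it is judged:
By the outcome, as a careful person would: the job done as asked, in the order asked, and still so for the second after the job is handed in, with the robot touching nothing.
It also fails if it takes over 51 s, if anything falls off the work surface, if the arm or the gripper's body presses on something with over 40 N, if the wrist force passes 120 N, or if a joint passes its speed limit or range.

ROBOT

A 6-joint arm with a two-finger parallel gripper is mounted at the origin on the work surface. World frame = base frame: x ahead of the robot, y to its left, z up, the work surface at z = 0. Lengths are in m, angles in degrees, forces in N, time in s.
With the tool pointing down it reaches from about 0.375 to 0.9 m from the base axis. Payload 3.1 kg.
Tool frame: the origin (TCP) lies between the finger pads; the fingertips stand 11 mm ahead of it and the grasp point (between the pads) lies 8 mm behind it (tip_reach is the z of the fingertips in the tool frame, in m); z points along the fingers, y is the direction in which the jaws open and shut (so a half turn about z gives the same grasp; the last joint's range is limited). The gripper opens to 85 mm and grips with 20 to 120 N. Pads are 22 mm wide; open, the fingers measure 114 mm over their backs; the gripper's body (76 mm by 85 mm) begins 54 mm behind the grasp point. The pads swing forward as they close: fully open they stand 13 mm farther back than shut.
Start: joints at [-10.227, 30.224, 82.088, -0, 67.689, -10.227], TCP at [0.625, 0, 0.242] pointing down, gripper open.
Joint ranges: [-176.69, 176.69], [-43.24, 126.21], [12.49, 139.97], [-82, 262], [0, 151.66], [-163.58, 163.58]. Speed limits (degrees/s): [159.86, 159.86, 180, 180, 180, 180].

INTERFACE

Orientations are given as a 3x3 rotation matrix whose columns are the frame's x, y, z axes.
In Python, from rig import observe, grab_frame, camera_model, hand_in, tip_reach gives the robot as it stands.
- The arm moves only by the tool apply_moves, never from a script. Its argument "steps" is a list of rows, each a list of 7 numbers: the turn, a rotation vector about the tool's x, y, z in degrees, then the shift along the tool's x, y, z in cm, then the opening, from -1 (shut) to 1 (fully open), so that 0 is half open. In form: [[rx, ry, rz, x, y, z, claw], ...]. A call has 1 to 8 rows; each row is the pose to reach, as a shift and turn from the pose commanded when the call began, along the tool's axes at that moment; what a row does not reach only later rows make up. A row lasts 1/10 s, in which the tool goes at most 50 mm and 8.59 degrees, less where a joint would pass 70% of its speed; a pose out of reach is approached as far as the arm can. A call with a gripper value outside its range is refused whole. The fingers move at their own pace and stop on an object; "newtons" is the grip in N (left out, the last holds). Time passes only in rows, so rows that repeat a pose let the fingers close. It gives the time, the measured TCP pose, the force and the opening at its end, in the units of the state.
- observe(): the state, without advancing time (a new reading comes with each control period).
- grab_frame(name): name is "scene" or "side" or "wrist"; returns (picture, depth): 384x512x3 uint8, red, green, blue; 384x512 float32, m along the optical axis (not along the pixel's ray), 0 where there is no reading.
- camera_model(name): a dict with "mtx" (3x3 intrinsics, pixels), "k1" (the pictures are not rectified: a ray, as slopes to the right and down, at radius r is drawn at 1 + k1 r^2 times it, then the intrinsics apply), "R" (3x3) and "t" (3): a world point X has camera coordinates R X + t. Camera axes: x right, y down, z forward; pixel columns grow to the right and rows downward; lengths in m; the calibration is good to about 2 mm. A picture is of the moment at which its call begins: read the wrist's pose just before it. camera_model takes no time and is no camera call; for the wrist camera it gives the pose at the moment of the call.
- hand_in(): hands the job in, once; it reports no verdict.
The state is a dict: "t": time; "joint_pos": joint angles; "joint_velocities": joint speeds; "joint_torque": joint torques, N m; "ee_pos": TCP position; "tool_rot": TCP orientation; "ft_force": force on the tool from outside, world axes, zero at the start; "torque": the same for the moment, N m; "finger_gap": opening from 0.0 (shut) to 1.0 (fully open).
Only numpy, scipy, OpenCV 4.12 (cv2) and the standard library are available. Lean on these libraries where they do the work, as an engineer would, in place of code of your own. Each camera call takes 0.05 s, during which the arm holds its last target.

## Working session

There is one attempt and no reset: what is moved stays moved. The work goes in short steps, Python scripts to look and compute and a tool call to move; the robot and the scene stay as the last step left them, time stands still between calls to the robot, and variables do not carry over. Pictures are saved under pics/ and viewed, and the job is handed in when it is done.

Besides the shell and the picture viewer there is one more tool, called after ">>>" by a JSON object that holds its "method" and its "body". apply_moves: Moves the arm, as the interface text tells. Its arguments: {"type":"object","properties":{"steps":{"type":"array"},"newtons":{"type":"number"}},"required":["steps"]}

```bash
mkdir -p pics; ls
cat > h.py <<'E'
import numpy as np, cv2
from rig import *
def save(n,f):
    p,d=grab_frame(n); m=camera_model(n)
    cv2.imwrite(f'pics/{f}.png',p[:,:,::-1]); np.savez(f'{f}.npz',p=p,d=d,**{k:np.array(v) for k,v in m.items()})
def world(f):
    z=np.load(f'{f}.npz'); d=z['d']; K=z['mtx']; k1=float(z['k1'])
    H,W=d.shape
    u,v=np.meshgrid(np.arange(W),np.arange(H))
    pts=np.stack([u,v],-1).reshape(-1,1,2).astype(float)
    n=cv2.undistortPoints(pts,K,np.array([k1,0,0,0,0.])).reshape(H,W,2)
    c=np.concatenate([n*d[...,None],d[...,None]],-1)
    X=(c-z['t'])@z['R']
    X[d==0]=np.nan
    return z['p'],X
E
python3 - <<'E'
from h import *
save('scene','s0'); save('side','d0'); save('wrist','w0')
o=observe(); print(o); print(tip_reach)
for n in('scene','side','wrist'):print(camera_model(n))
E
```

```text
pics
{'t': 0.15, 'joint_pos': array([-1.02277013e+01,  3.02677599e+01,  8.21422089e+01,  2.49372154e-04,
        6.76897323e+01, -1.02290055e+01]), 'joint_velocities': array([-0.0587396 , -0.17972483, -0.21163583, -0.0811391 ,  0.04573566,
       -0.13210156]), 'joint_torque': array([ 1.17890530e-03, -4.42742836e+01, -1.78276026e+01, -2.15643640e-04,
        5.61750654e-03, -9.84718270e-06]), 'ee_pos': array([6.24444551e-01, 1.26436776e-04, 2.41532458e-01]), 'tool_rot': array([[-2.08392543e-05,  9.99998535e-01, -1.71174691e-03],
       [ 9.99999951e-01,  2.13749551e-05,  3.12937913e-04],
       [ 3.12974043e-04, -1.71174031e-03, -9.99998486e-01]]), 'ft_force': array([0.06482268, 0.67099025, 0.38024488]), 'torque': array([-0.00978496,  0.01035226,  0.01591301]), 'finger_gap': 0.9992485185052034}
0.011
{'mtx': array([[387.45071257,   0.        , 254.77538824],
       [  0.        , 387.45071257, 192.52224869],
       [  0.        ,   0.        ,   1.        ]]), 'k1': 0.01470201333501295, 'R': array([[-0.84464168,  0.53523161, -0.0103711 ],
       [ 0.46363069,  0.72168925, -0.5140148 
[... 232 characters left out ...]
    ,   0.        ,   1.        ]]), 'k1': -0.10906945595093986, 'R': array([[ 0.98517081, -0.16985739, -0.02422709],
       [-0.10568859, -0.4895369 , -0.8655539 ],
       [ 0.13516067,  0.85527896, -0.50022944]]), 't': array([-0.53157339,  0.20574311,  1.16902513])}
{'mtx': array([[267.99728796,   0.        , 252.84730337],
       [  0.        , 267.99728796, 183.6425461 ],
       [  0.        ,   0.        ,   1.        ]]), 'k1': -0.045429618819583434, 'R': array([[ 9.99997436e-01, -2.09190752e-03, -8.67443831e-04],
       [-1.70472624e-03, -9.47501226e-01,  3.19747590e-01],
       [-1.49078648e-03, -3.19745291e-01, -9.47502362e-01]]), 't': array([-0.62253357, -0.03956145,  0.38171667])}
```

View pics/s0.png

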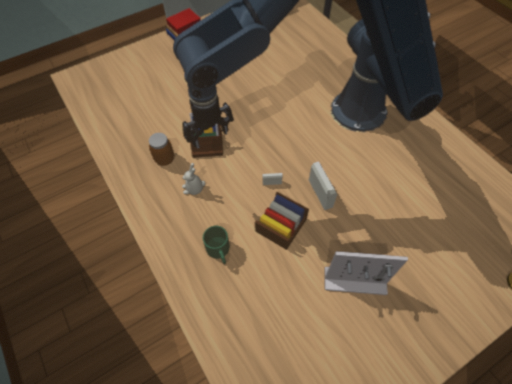

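View pics/d0.png

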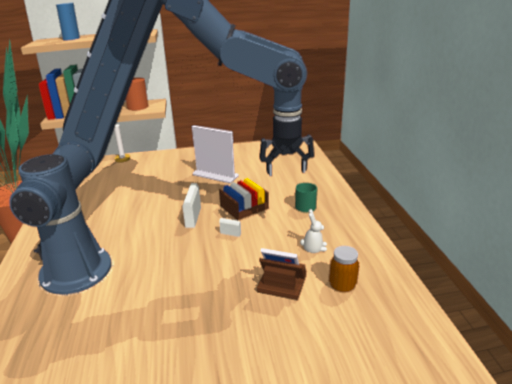

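View pics/w0.png

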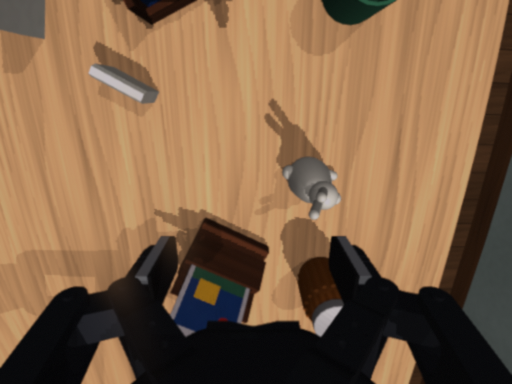

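Run:
```python
from h import *
for f in('s0','d0','w0'):
    p,X=world(f)
    hsv=cv2.cvtColor(p,cv2.COLOR_RGB2HSV).astype(int)
    z=X[...,2]
    if f!='w0':
      for nm,m in {'yellow':(abs(hsv[...,0]-26)<7)&(hsv[...,1]>190)&(z>.05),'red':((hsv[...,0]<5)|(hsv[...,0]>174))&(hsv[...,1]>170)&(z>.05),'blue':(abs(hsv[...,0]-118)<14)&(hsv[...,1]>120)&(z>.06)&(z<.15)}.items():
        n,l,s,c=cv2.connectedComponentsWithStats(m.astype(np.uint8))
        for i in range(1,n):
            if s[i,4]>15: print(f,nm,c[i],s[i,4],np.nanmedian(X[l==i],0).round(3), np.nanmax(X[l==i],0).round(3))
    print(f,'table z', np.nanmedian(z[abs(z)<.02]))
p,X=world('w0')
for uv in [(208,222),(266,250),(190,290),(258,285),(182,275),(192,268),(250,292),(245,315),(178,318),(313,180),(340,310),(120,80),(150,18)]:
    print(uv,X[uv[1],uv[0]].round(4))
a=cv2.imread('pics/s0.png'); b=cv2.imread('pics/d0.png')
cv2.imwrite('pics/c0.png',np.hstack([cv2.resize(a[165:265,200:330],None,fx=3,fy=3,interpolation=2),cv2.resize(b[170:270,170:300],None,fx=3,fy=3,interpolation=2)]))
w=cv2.imread('pics/w0.png')
cv2.imwrite('pics/c1.png',np.hstack([cv2.resize(w[200:340,150:290],None,fx=4,fy=4,interpolation=2)]))
```

```text
s0 yellow [277.33333333 228.04761905] 21 [0.573 0.281 0.079] [0.581 0.298 0.086]
s0 red [182.28297362  19.98800959] 417 [ 0.359 -0.768  0.074] [ 0.414 -0.725  0.082]
s0 red [279.71875 217.74375] 160 [0.547 0.257 0.082] [0.57  0.301 0.087]
s0 table z -0.00024006234527301052
d0 yellow [255.45       187.22142857] 140 [0.575 0.237 0.077] [0.601 0.309 0.082]
d0 red [46.12244898 99.60884354] 294 [-0.312  1.043  0.233] [-0.291  2.328  0.313]
d0 red [248.9893617  190.32978723] 94 [0.552 0.215 0.077] [0.568 0.29  0.084]
d0 blue [ 59.26315789 116.10526316] 19 [-0.269  1.043  0.145] [-0.255  1.053  0.15 ]
d0 blue [233.15602837 193.5248227 ] 141 [0.492 0.21  0.076] [0.518 0.265 0.082]
d0 blue [274.44776119 257.59701493] 67 [ 0.551 -0.188  0.104] [ 0.572 -0.173  0.115]
d0 table z -0.001232216395243971
w0 table z 0.0006221736497116262
(208, 222) [ 0.5557 -0.0977  0.0156]
(266, 250) [ 0.6424 -0.1443  0.0179]
(190, 290) [ 0.5402 -0.1589  0.09  ]
(258, 285) [ 0.6295 -0.1723  0.0637]
(182, 275) [ 0.5259 -0.1498  0.0713]
(192, 268) [ 0.539  -0.1425  0.0655]
(250, 292) [ 0.6181 -0.1883  0.0593]
(245, 315) [ 0.6113 -0.2055  0.0852]
(178, 318) [ 0.5308 -0.1752  0.1209]
(313, 180) [ 0.6952 -0.0159  0.0666]
(340, 310) [0.6509 0.0175 0.3063]
(120, 80) [0.4705 0.0998 0.0504]
(150, 18) [0.5012 0.1704 0.0184]
```

View pics/c0.png

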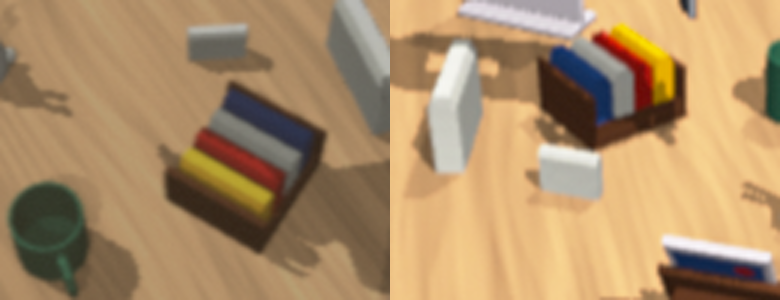

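View pics/c1.png

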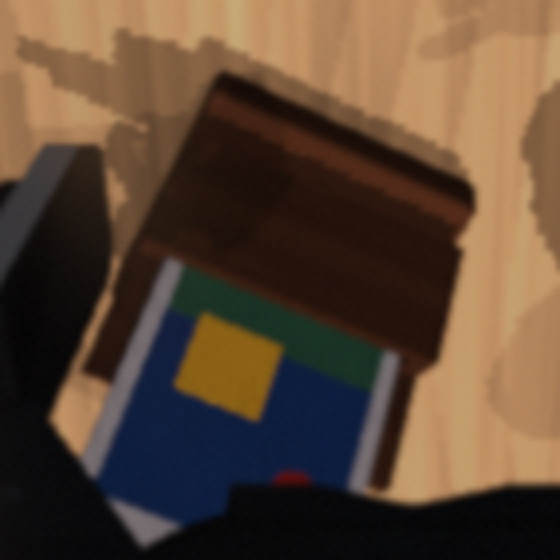

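>>> {"method": "apply_moves", "body": {"steps": [[0, 0, 0, -4, -2, -2, 1], [0, 0, 0, -8, -4, -4, 1], [0, 0, 0, -12, -6, -6, 1], [0, 0, 0, -16, -6, -6, 1], [0, 0, 0, -18, -6, -6, 1], [0, 0, 0, -18, -6, -6, 1], [0, 0, 0, -18, -6, -6, 1]]}}

```text
t: 0.85
ee_pos: [0.5646, -0.1799, 0.3018]
tool_rot: [[0.001, 1.0, -0.001], [1.0, -0.001, 0.001], [0.001, -0.001, -1.0]]
ft_force: [0.1, 0.9, 0.2]
finger_gap: 0.998
```

Run:
```python
from h import *
save('wrist','w1');save('side','d1')
o=observe(); print(o['t'],o['ee_pos'],o['joint_velocities'].round(2))
```

```text
0.95 [ 0.56474328 -0.17870422  0.30188485] [ 0.62 -0.18 -0.01 -0.23 -0.08 -0.15]
```

View pics/w1.png

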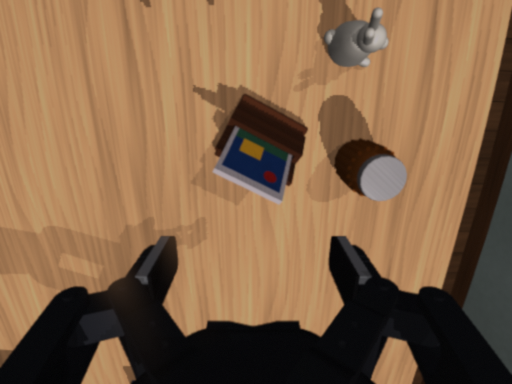

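Run:
```python
from h import *
p,X=world('w1')
a=cv2.imread('pics/w1.png')
cv2.imwrite('pics/c2.png',cv2.resize(a[85:215,190:320],None,fx=4.5,fy=4.5,interpolation=2))
hsv=cv2.cvtColor(p,cv2.COLOR_RGB2HSV).astype(int)
m=(abs(hsv[...,0]-112)<14)&(hsv[...,1]>130)&(X[...,2]>.04)&(X[...,2]<.16)
m[:, :190]=0;m[:,320:]=0
P=X[m]; print(len(P))
c=P.mean(0);U,S,V=np.linalg.svd(P-c); n=V[2]*np.sign(V[2][2]); print('c',c,'n',n,'resid',S[2]/len(P)**.5, 'lean',np.degrees(np.arcsin(n[2])),'az',np.degrees(np.arctan2(n[1],n[0])))
z=np.load('w1.npz')
def proj(W):
    W=np.atleast_2d(W); r,_=cv2.Rodrigues(z['R']); q,_=cv2.projectPoints(W,r,z['t'],z['mtx'],np.array([float(z['k1']),0,0,0,0])); return q.reshape(-1,2)
def ray(u,v):
    q=cv2.undistortPoints(np.array([[[u,v]]],float),z['mtx'],np.array([float(z['k1']),0,0,0,0])).ravel()
    return z['R'].T@np.array([q[0],q[1],1]), -z['R'].T@z['t']
for uv in [(217,166),(280,193),(237,128),(291,153),(214,170),(282,199)]:
    d,o=ray(*uv); print(uv,o+d*(n@(c-o))/(n@d))
```

```text
1346
c [ 0.56571482 -0.18123663  0.10486772] n [0.40044749 0.76869467 0.49874874] resid 0.0004999498192074398 lean 29.917251911707847 az 62.48297415959443
(217, 166) [ 0.52114213 -0.17588565  0.13240815]
(280, 193) [ 0.59598652 -0.21150359  0.1272113 ]
(237, 128) [ 0.54115032 -0.14069415  0.06210471]
(291, 153) [ 0.6175011  -0.17688532  0.05658187]
(214, 170) [ 0.51843181 -0.1788246   0.13911392]
(282, 199) [ 0.59793699 -0.21677409  0.13376839]
```

View pics/c2.png

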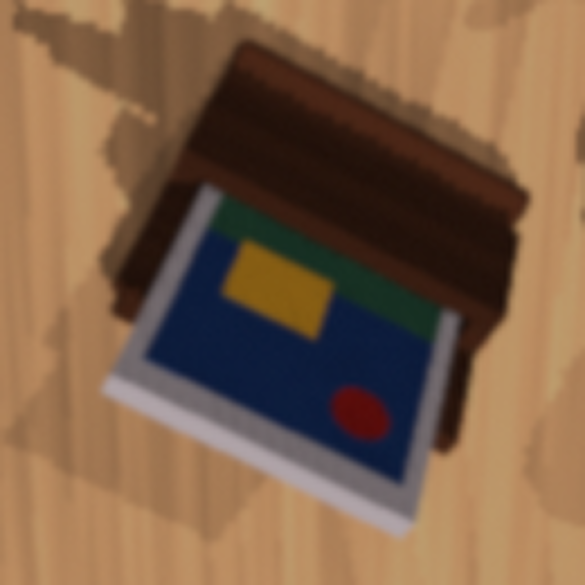

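>>> {"method": "apply_moves", "body": {"steps": [[0, 0, 0, 5, 0, 0, 1], [0, 0, 0, 10, -1, 0, 1], [0, 0, 0, 15, -2, 0, 1], [0, 0, 0, 20, -3, 0, 1], [0, 0, 0, 25, -3, 0, 1], [0, 0, 0, 28, -3, 0, 1], [0, 0, 0, 30, -3, 0, 1], [0, 0, 0, 30, -3, 0, 0.3]]}}

```text
t: 1.75
ee_pos: [0.5338, 0.124, 0.3023]
tool_rot: [[-0.006, 1.0, -0.0], [1.0, 0.006, 0.001], [0.001, -0.0, -1.0]]
ft_force: [-0.1, -0.9, -0.2]
finger_gap: 0.854
```

>>> {"method": "apply_moves", "body": {"steps": [[0, 0, 0, 0, 0, 0, 0.3], [0, 0, 0, 0, 0, 0, 0.3]]}}

```text
t: 1.95
ee_pos: [0.5348, 0.1197, 0.3022]
tool_rot: [[-0.0, 1.0, -0.0], [1.0, 0.0, -0.0], [-0.0, -0.0, -1.0]]
ft_force: [0.3, -1.4, 0.8]
finger_gap: 0.647
```

Run:
```python
from h import *
save('wrist','w2')
o=observe(); print(o['t'],o['ee_pos'],o['joint_pos'].round(1),o['joint_velocities'].round(2))
a=cv2.imread('pics/w2.png')
cv2.imwrite('pics/w2b.png',cv2.resize(a[0:250,130:390],None,fx=3,fy=2.4*1.25/1.25,interpolation=2)[:600,:800])
```

```text
2.0 [0.53492521 0.1193035  0.30221979] [ 0.9 20.4 88.9 -0.  70.7  1. ] [-0.62  0.06 -0.07  0.14  0.06  0.07]
```

View pics/w2.png

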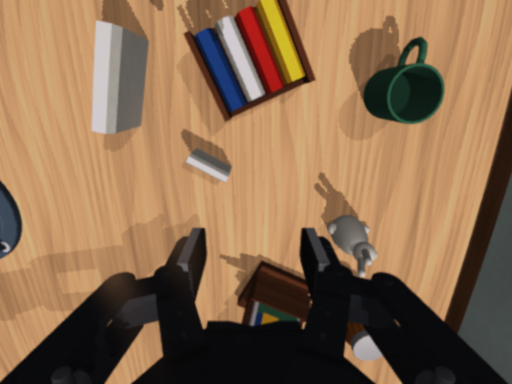

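Run:
```python
from h import *
p,X=world('w2')
a=cv2.imread('pics/w2.png')
cv2.imwrite('pics/c3.png',cv2.resize(a[0:125,180:325],None,fx=5,fy=4.8,interpolation=2)[:600,:800])
hsv=cv2.cvtColor(p,cv2.COLOR_RGB2HSV).astype(int)
z=X[...,2]; roi=np.zeros(z.shape,bool); roi[0:125,180:325]=1
print('floor',np.nanmedian(z[(abs(z)<.015)]))
top=roi&(z>.079)&(z<.092)
print('top z',np.nanmedian(z[top]))
H=hsv[...,0];S=hsv[...,1]
ms={'blue':(abs(H-115)<14)&(S>120),'white':(S<60),'red':((H<6)|(H>172))&(S>150),'yellow':(abs(H-26)<7)&(S>150)}
for n,m in ms.items():
    m=(m&top).astype(np.uint8); m=cv2.morphologyEx(m,cv2.MORPH_OPEN,np.ones((2,2)))
    k,l,s,c=cv2.connectedComponentsWithStats(m); i=1+np.argmax(s[1:,4]); P=X[l==i]
    (cx,cy),(w,h),ang=cv2.minAreaRect((P[:,:2]*1000).astype(np.float32))
    v=np.linalg.svd(P[:,:2]-P[:,:2].mean(0),full_matrices=0)[2][0]
    print(n,len(P),P.mean(0).round(4),'rect',round(cx,1),round(cy,1),round(w,1),round(h,1),round(ang,1),'long az',np.degrees(np.arctan2(v[1],v[0]))%180, np.median(P[:,2]).round(4))
```

```text
floor 0.0004930098636434089
top z 0.08338132625559475Traceback (most recent call last):
  File "<stdin>", line 16, in <module>
    u, s, vh = gufunc(a, signature=signature)
               ~~~~~~^^^^^^^^^^^^^^^^^^^^^^^^
    raise LinAlgError("SVD did not converge")
numpy.linalg.LinAlgError: SVD did not converge
```

View pics/c3.png

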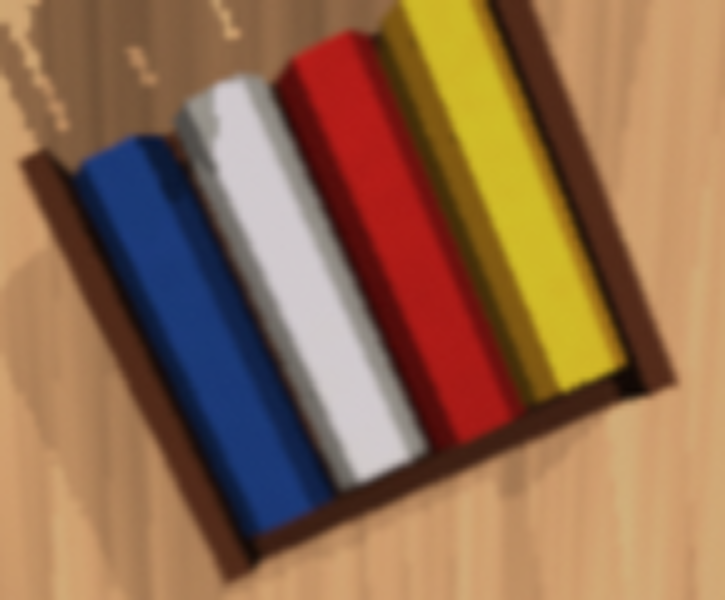

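Run:
```python
from h import *
p,X=world('w2')
hsv=cv2.cvtColor(p,cv2.COLOR_RGB2HSV).astype(int)
z=X[...,2]; roi=np.zeros(z.shape,bool); roi[0:125,180:325]=1
top=roi&(z>.0805)&(z<.092)
H=hsv[...,0];S=hsv[...,1]
ms={'blue':(abs(H-112)<18)&(S>120),'white':(S<70)&(hsv[...,2]>60),'red':((H<6)|(H>172))&(S>150),'yellow':(abs(H-26)<7)&(S>150)}
R={}
for n,m in ms.items():
    P=X[m&top]; 
    if len(P)<20: print(n,len(P),(m&roi).sum()); continue
    (cx,cy),(w,h),ang=cv2.minAreaRect((P[:,:2]*1000).astype(np.float32))
    v=np.linalg.svd(P[:,:2]-P[:,:2].mean(0),full_matrices=0)[2][0]
    print(n,len(P),P.mean(0).round(4),'rect',round(cx,1),round(cy,1),round(w,1),round(h,1),round(ang,1),'long az',np.degrees(np.arctan2(v[1],v[0]))%180, np.median(P[:,2]).round(4))
    R[n]=P
# row axis
a=np.radians(np.median([np.degrees(np.arctan2(*(np.linalg.svd(P[:,:2]-P[:,:2].mean(0),full_matrices=0)[2][0][::-1])))%180 for P in R.values()])-90)
e=np.array([np.cos(a),np.sin(a)]); f=np.array([-e[1],e[0]]); print('row az',np.degrees(a))
for n,P in R.items(): u=P[:,:2]@e; v=P[:,:2]@f; print(n,np.percentile(u,[2,50,98]).round(4),np.percentile(v,[1,99]).round(4), np.mean(np.percentile(u,[2,98])))
```

```text
blue 1169 [0.4928 0.2315 0.0833] rect 493.6 230.0 18.7 96.8 23.7 long az 113.89333206187521 0.0834
white 1250 [0.5171 0.2439 0.0833] rect 508.2 237.2 43.8 98.6 26.9 long az 114.00209410466044 0.0835
red 1257 [0.5423 0.2527 0.0834] rect 542.8 251.7 18.7 98.1 24.7 long az 113.97510267334708 0.0835
yellow 1236 [0.5678 0.2643 0.0834] rect 568.4 264.1 17.9 96.6 24.3 long az 114.51965724024775 0.0835
row az 23.988598389003755
blue [0.5359 0.5444 0.5527] [-0.0378  0.0564] 0.5442918622103432
white [0.5632 0.5717 0.58  ] [-0.0374  0.0589] 0.5715956894011938
red [0.5901 0.5982 0.6066] [-0.0387  0.0572] 0.5983484836313999
yellow [0.6183 0.6261 0.6348] [-0.037  0.056] 0.6265786811170889
```

```bash
cat > plan.py <<'E'
from h import *
from scipy.spatial.transform import Rotation as Ro
def plan(pos,R,n=None,claw=0.3,show=True):
    o=observe(); R0=np.array(o['tool_rot']); U,_,V=np.linalg.svd(R0); R0=U@V
    d=R0.T@(np.array(pos)-o['ee_pos'])*100; rv=Ro.from_matrix(R0.T@R).as_rotvec(degrees=True)
    print('t',o['t'],'ee',o['ee_pos'].round(4),'d',d.round(2),'rv',rv.round(2),'|d|',np.linalg.norm(d).round(2),'|rv|',np.linalg.norm(rv).round(2),'F',o['ft_force'].round(1),'gap',round(o['finger_gap'],3))
    if n:
        for i in range(1,n+1): print([round(float(x),2) for x in np.r_[rv*i/n,d*i/n]]+[claw],end=', ')
        print()
a=np.radians(62.5)
Xs=np.array([np.cos(a),np.sin(a),0]); Ys=np.array([-Xs[1],Xs[0],0]); s=-.5*Xs+np.array([0,0,.8660254])
Rg=np.stack([Ys,np.cross(-s,Ys),-s],1)
top=np.array([.5567,-.2003,.1325])
def grasp(off): return top+s*(off-.027)
b=np.radians(24.1); e=np.array([np.cos(b),np.sin(b),0]); f=np.array([-e[1],e[0],0])
Rt=np.stack([f,e,[0,0,-1]],1)
E
python3 - <<'E'
from plan import *
print(np.linalg.det(Rg),np.linalg.det(Rt)); plan(grasp(.11),Rg,12)
E
```

```text
0.9999999934451598 1.0
t 2.0 ee [0.5349 0.1193 0.3022] d [-35.64   0.29   9.8 ] rv [-26.96  16.37 -61.05] |d| 36.96 |rv| 68.72 F [-0.3 -0.7  0.6] gap 0.65
[-2.25, 1.36, -5.09, -2.97, 0.02, 0.82, 0.3], [-4.49, 2.73, -10.18, -5.94, 0.05, 1.63, 0.3], [-6.74, 4.09, -15.26, -8.91, 0.07, 2.45, 0.3], [-8.99, 5.46, -20.35, -11.88, 0.1, 3.27, 0.3], [-11.23, 6.82, -25.44, -14.85, 0.12, 4.08, 0.3], [-13.48, 8.18, -30.53, -17.82, 0.15, 4.9, 0.3], [-15.73, 9.55, -35.61, -20.79, 0.17, 5.71, 0.3], [-17.97, 10.91, -40.7, -23.76, 0.19, 6.53, 0.3], [-20.22, 12.28, -45.79, -26.73, 0.22, 7.35, 0.3], [-22.47, 13.64, -50.88, -29.7, 0.24, 8.16, 0.3], [-24.71, 15.0, -55.96, -32.67, 0.27, 8.98, 0.3], [-26.96, 16.37, -61.05, -35.64, 0.29, 9.8, 0.3],
```

>>> {"method": "apply_moves", "body": {"steps": [[-2.2, 1.4, -5, -4, 0, 0, 0.3], [-4.5, 2.7, -10, -8, 0, 0, 0.3], [-6.7, 4.1, -15.3, -12, 0, 0, 0.3], [-9, 5.5, -20.4, -16, 0, 0, 0.3], [-11.2, 6.8, -25.4, -20, 0, 0, 0.3], [-13.5, 8.2, -30.5, -24, 0.1, 0, 0.3], [-15.7, 9.5, -35.6, -28, 0.2, 1, 0.3], [-18, 10.9, -40.7, -32, 0.2, 2, 0.3]]}}

```text
t: 2.8
ee_pos: [0.5364, -0.2031, 0.2827]
tool_rot: [[-0.666, 0.712, 0.221], [0.743, 0.61, 0.276], [0.062, 0.348, -0.935]]
ft_force: [1.4, -0.6, -0.7]
finger_gap: 0.648
```

Run:
```python
from plan import *
plan(grasp(.11),Rg,5); print(observe()['joint_pos'])
```

```text
t 2.8 ee [ 0.5364 -0.2031  0.2827] d [-3.09 -4.72  6.41] rv [ -8.85   5.58 -20.16] |d| 8.54 |rv| 22.71 F [ 1.4 -0.6 -0.7] gap 0.648
[-1.77, 1.12, -4.03, -0.62, -0.94, 1.28, 0.3], [-3.54, 2.23, -8.06, -1.24, -1.89, 2.57, 0.3], [-5.31, 3.35, -12.1, -1.86, -2.83, 3.85, 0.3], [-7.08, 4.47, -16.13, -2.47, -3.78, 5.13, 0.3], [-8.85, 5.58, -20.16, -3.09, -4.72, 6.41, 0.3], 
[-42.40298166  23.0139046   91.33194457  22.25354041  68.63371954
 -92.39613719]
```

>>> {"method": "apply_moves", "body": {"steps": [[-1.8, 1.1, -4, -0.6, -0.9, 1.3, 0.3], [-3.5, 2.2, -8, -1.2, -1.9, 2.6, 0.3], [-5.3, 3.3, -12, -1.9, -2.8, 3.8, 0.3], [-7, 4.4, -16, -2.4, -3.7, 5.1, 0.3], [-8.8, 5.6, -20, -2.7, -4.6, 6.3, 0.3], [-8.8, 5.6, -20, -2.7, -4.6, 6.3, 0.3], [-8.8, 5.6, -20, -2.7, -4.6, 6.3, 0.3]]}}

```text
t: 3.5
ee_pos: [0.5354, -0.2315, 0.2056]
tool_rot: [[-0.884, 0.408, 0.228], [0.468, 0.765, 0.443], [0.006, 0.498, -0.867]]
ft_force: [0.4, 0.4, -0.2]
finger_gap: 0.651
```

Run:
```python
from plan import *
plan(grasp(.11),Rg); plan(grasp(.02),Rg); plan(grasp(.0),Rg); print(observe()['joint_pos']); save('wrist','w3')
```

```text
t 3.5 ee [ 0.5354 -0.2315  0.2056] d [-0.45 -0.4  -0.1 ] rv [-0.1  -0.11 -0.52] |d| 0.61 |rv| 0.54 F [ 0.4  0.4 -0.2] gap 0.651
t 3.5 ee [ 0.5354 -0.2315  0.2056] d [-0.47 -0.39  8.9 ] rv [-0.1  -0.11 -0.52] |d| 8.92 |rv| 0.54 F [ 0.4  0.4 -0.2] gap 0.651
t 3.5 ee [ 0.5354 -0.2315  0.2056] d [-0.47 -0.38 10.9 ] rv [-0.1  -0.11 -0.52] |d| 10.92 |rv| 0.54 F [ 0.4  0.4 -0.2] gap 0.651
[ -48.11957965   32.98710232   91.12989692   29.68410999   70.15704857
 -123.9445061 ]
```

View pics/w3.png

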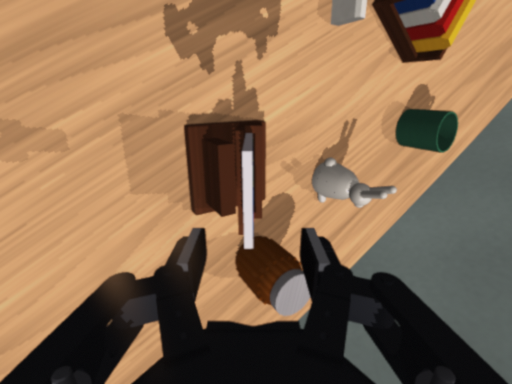

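Run:
```python
from plan import *
p,X=world('w3'); o=observe()
T=(X-o['ee_pos'])@o['tool_rot']
hsv=cv2.cvtColor(p,cv2.COLOR_RGB2HSV).astype(int)
m=np.zeros(p.shape[:2],bool); m[128:256,236:262]=1
m&=(hsv[...,1]<60)&(hsv[...,2]>140)
P=T[m]; P=P[~np.isnan(P[:,0])]; print(len(P),np.percentile(P,[1,10,50,90,99],axis=0).round(4))
```

```text
976 [[-0.0549 -0.0088  0.0786]
 [-0.0403 -0.0079  0.0794]
 [-0.0017 -0.0046  0.0802]
 [ 0.0319 -0.0013  0.0813]
 [ 0.0391 -0.0005  0.1247]]
```

>>> {"method": "apply_moves", "body": {"steps": [[0, 0, -0.5, -0.5, -0.4, 0, 0.3], [0, 0, -0.5, -0.5, -0.4, 3, 0.3], [0, 0, -0.5, -0.5, -0.4, 6, 0.3], [0, 0, -0.5, -0.5, -0.4, 8.5, 0.3], [0, 0, -0.5, -0.5, -0.4, 10, 0.3], [0, 0, -0.5, -0.5, -0.4, 10.7, 0.3], [0, 0, -0.5, -0.5, -0.4, 10.7, 0.3], [0, 0, -0.5, -0.5, -0.4, 10.7, 0.3]]}}

```text
t: 4.35
ee_pos: [0.5636, -0.1894, 0.1117]
tool_rot: [[-0.889, 0.397, 0.229], [0.458, 0.771, 0.442], [-0.001, 0.498, -0.867]]
ft_force: [0.1, -1.1, -0.2]
finger_gap: 0.652
```

Run:
```python
from plan import *
plan(grasp(.002),Rg); save('wrist','w4'); save('side','d4')
a=cv2.imread('pics/d4.png'); w=cv2.imread('pics/w4.png')
cv2.imwrite('pics/c4.png',np.hstack([cv2.resize(a[190:320,220:350],(390,390),interpolation=2),cv2.resize(w[100:300,150:350],(400,390))]))
```

```text
t 4.35 ee [ 0.5636 -0.1894  0.1117] d [ 0.11 -0.08  0.06] rv [-0.14 -0.03  0.23] |d| 0.14 |rv| 0.27 F [ 0.1 -1.1 -0.2] gap 0.652
```

View pics/c4.png

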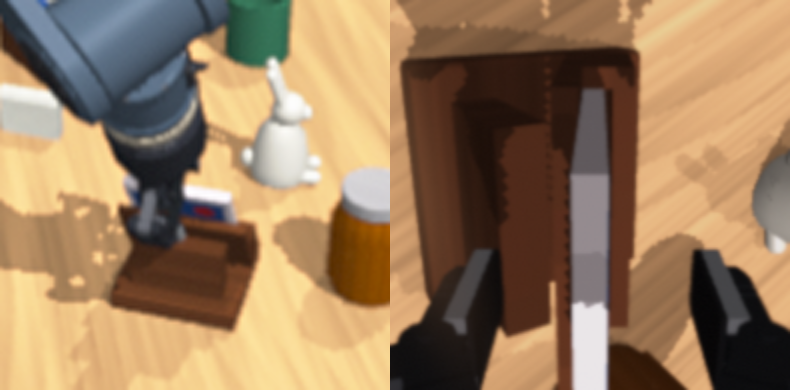

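>>> {"method": "apply_moves", "body": {"steps": [[0, 0, 0, 0, 0, 0, -0.3], [0, 0, 0, 0, 0, 0, -0.6], [0, 0, 0, 0, 0, 0, -0.75], [0, 0, 0, 0, 0, 0, -1], [0, 0, 0, 0, 0, 0, -1], [0, 0, 0, 0, 0, 0, -1], [0, 0, 0, 0, 0, 0, -1], [0, 0, 0, 0, 0, 0, -1]], "newtons": 60}}

```text
t: 5.25
ee_pos: [0.563, -0.1889, 0.1111]
tool_rot: [[-0.889, 0.397, 0.228], [0.458, 0.771, 0.443], [-0.0, 0.498, -0.867]]
ft_force: [-1.5, -2.8, 5.2]
finger_gap: 0.088
```

>>> {"method": "apply_moves", "body": {"steps": [[0, 0, 0, 0, 0, 0, -1], [0, 0, 0, 0, 0, 0, -1], [0, 0, 0, 0, 0, 0, -1]]}}

```text
t: 5.55
ee_pos: [0.5631, -0.1889, 0.1111]
tool_rot: [[-0.889, 0.397, 0.228], [0.458, 0.771, 0.443], [-0.0, 0.498, -0.867]]
ft_force: [-3.0, -3.1, 5.3]
finger_gap: 0.084
```

>>> {"method": "apply_moves", "body": {"steps": [[0, 0, 0, 0, 0, -0.5, -1], [0, 0, 0, 0, 0, -1.5, -1], [0, 0, 0, 0, 0, -3, -1], [0, 0, 0, 0, 0, -5, -1], [0, 0, 0, 0, 0, -7, -1], [0, 0, 0, 0, 0, -9, -1], [0, 0, 0, 0, 0, -11, -1], [0, 0, 0, 0, 0, -13, -1]]}}

```text
t: 6.35
ee_pos: [0.5329, -0.2469, 0.2252]
tool_rot: [[-0.889, 0.398, 0.228], [0.459, 0.771, 0.443], [-0.0, 0.498, -0.867]]
ft_force: [-0.9, -0.8, -0.2]
finger_gap: 0.088
```

Run:
```python
from plan import *
save('side','d5'); save('wrist','w5')
plan([.50,-.25,.30],Rg); print(observe()['joint_pos'].round(1))
a=cv2.imread('pics/d5.png'); w=cv2.imread('pics/w5.png')
cv2.imwrite('pics/c5.png',np.hstack([cv2.resize(a[120:320,200:400],(390,390),interpolation=2),cv2.resize(w[:,100:400],(390,499))[:390]]))
```

```text
t 6.45 ee [ 0.5341 -0.2488  0.2265] d [ 2.93  2.2  -7.22] rv [-0.25  0.23  0.26] |d| 8.1 |rv| 0.43 F [ 0.2 -1.2 -0.5] gap 0.085
[ -49.3   31.9   89.    28.9   73.1 -124. ]
```

View pics/c5.png

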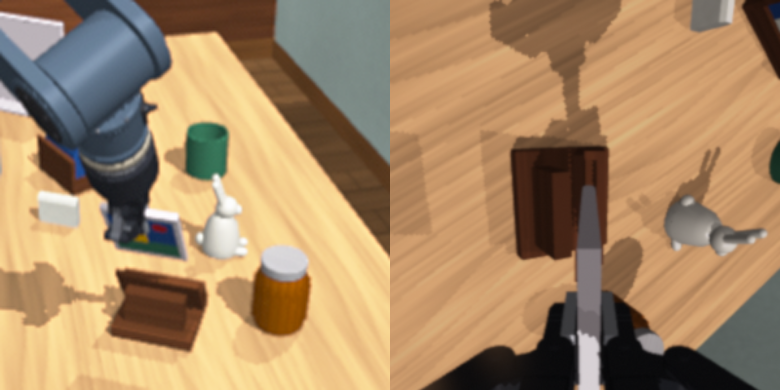

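Run:
```python
from plan import *
plan([.53,-.20,.30],Rt,1,-1);plan([.5301,.2475,.28],Rt,14,-1)
```

```text
t 6.45 ee [ 0.5341 -0.2488  0.2265] d [ 2.57  7.25 -4.33] rv [28.72 -9.69 37.71] |d| 8.83 |rv| 48.39 F [ 0.2 -1.2 -0.5] gap 0.085
[28.72, -9.69, 37.71, 2.57, 7.25, -4.33, -1], 
t 6.45 ee [ 0.5341 -0.2488  0.2265] d [23.16 40.82 17.02] rv [28.72 -9.69 37.71] |d| 49.92 |rv| 48.39 F [ 0.2 -1.2 -0.5] gap 0.085
[2.05, -0.69, 2.69, 1.65, 2.92, 1.22, -1], [4.1, -1.38, 5.39, 3.31, 5.83, 2.43, -1], [6.15, -2.08, 8.08, 4.96, 8.75, 3.65, -1], [8.21, -2.77, 10.78, 6.62, 11.66, 4.86, -1], [10.26, -3.46, 13.47, 8.27, 14.58, 6.08, -1], [12.31, -4.15, 16.16, 9.92, 17.49, 7.29, -1], [14.36, -4.84, 18.86, 11.58, 20.41, 8.51, -1], [16.41, -5.53, 21.55, 13.23, 23.33, 9.72, -1], [18.46, -6.23, 24.25, 14.89, 26.24, 10.94, -1], [20.52, -6.92, 26.94, 16.54, 29.16, 12.16, -1], [22.57, -7.61, 29.63, 18.19, 32.07, 13.37, -1], [24.62, -8.3, 32.33, 19.85, 34.99, 14.59, -1], [26.67, -8.99, 35.02, 21.5, 37.9, 15.8, -1], [28.72, -9.69, 37.71, 23.16, 40.82, 17.02, -1],
```

First lift with the turn to vertical.

>>> {"method": "apply_moves", "body": {"steps": [[2, -0.7, 2.7, 0, 1, -2, -1], [6, -2, 8, 0.5, 2.5, -4, -1], [10, -3.4, 13, 1, 4, -5, -1], [14.4, -4.8, 18.9, 1.6, 5.5, -5, -1], [18.5, -6.2, 24.2, 2, 6.5, -4.7, -1], [22.6, -7.6, 29.6, 2.3, 7, -4.5, -1], [26.5, -9, 35, 2.6, 7.2, -4.3, -1], [28.7, -9.7, 37.7, 2.6, 7.3, -4.3, -1]]}}

```text
t: 7.25
ee_pos: [0.529, -0.195, 0.2968]
tool_rot: [[-0.41, 0.912, -0.007], [0.912, 0.41, 0.005], [0.007, -0.004, -1.0]]
ft_force: [0.8, 0.1, -0.6]
finger_gap: 0.086
```

Run:
```python
from plan import *
plan([.5301,.2475,.28],Rt,11,-1)
```

```text
t 7.25 ee [ 0.529  -0.195   0.2968] d [40.3  18.24  1.91] rv [-0.23 -0.43  0.08] |d| 44.28 |rv| 0.49 F [ 0.8  0.1 -0.6] gap 0.086
[-0.02, -0.04, 0.01, 3.66, 1.66, 0.17, -1], [-0.04, -0.08, 0.01, 7.33, 3.32, 0.35, -1], [-0.06, -0.12, 0.02, 10.99, 4.97, 0.52, -1], [-0.08, -0.16, 0.03, 14.66, 6.63, 0.7, -1], [-0.1, -0.19, 0.04, 18.32, 8.29, 0.87, -1], [-0.12, -0.23, 0.04, 21.98, 9.95, 1.04, -1], [-0.14, -0.27, 0.05, 25.65, 11.6, 1.22, -1], [-0.16, -0.31, 0.06, 29.31, 13.26, 1.39, -1], [-0.18, -0.35, 0.07, 32.98, 14.92, 1.57, -1], [-0.2, -0.39, 0.07, 36.64, 16.58, 1.74, -1], [-0.23, -0.43, 0.08, 40.3, 18.24, 1.91, -1],
```

>>> {"method": "apply_moves", "body": {"steps": [[0, 0, 0, 2, 1, 0, -1], [0, 0, 0, 6, 2.7, 0, -1], [0, 0, 0, 10, 4.5, 0, -1], [0, 0, 0, 14, 6.3, 0, -1], [0, 0, 0, 18, 8.1, 0, -1], [0, 0, 0, 22, 9.9, 0, -1], [0, 0, 0, 26, 11.7, 0, -1], [0, 0, 0, 30, 13.5, 0, -1]]}}

```text
t: 8.05
ee_pos: [0.5284, 0.134, 0.2984]
tool_rot: [[-0.41, 0.912, -0.006], [0.912, 0.41, 0.006], [0.007, -0.003, -1.0]]
ft_force: [-0.1, -0.3, -1.3]
finger_gap: 0.086
```

>>> {"method": "apply_moves", "body": {"steps": [[0, 0, 0, 3, 1.4, 0, -1], [0, 0, 0, 6, 2.8, 0, -1], [0, 0, 0, 8.5, 4, 0, -1], [0, 0, 0, 9.8, 4.5, 0, -1], [0, 0, 0, 9.8, 4.5, 0, -1], [0, 0, 0, 9.8, 4.5, 0, -1]]}}

```text
t: 8.65
ee_pos: [0.5299, 0.239, 0.2991]
tool_rot: [[-0.411, 0.912, -0.005], [0.912, 0.411, 0.004], [0.006, -0.003, -1.0]]
ft_force: [-0.9, -0.4, -2.1]
finger_gap: 0.091
```

Run:
```python
from plan import *
save('wrist','w6'); save('side','d6'); save('scene','s6')
plan([.5301,.2475,.28],Rt)
a=cv2.imread('pics/d6.png'); s=cv2.imread('pics/s6.png')
cv2.imwrite('pics/c6.png',np.hstack([cv2.resize(a[90:230,180:320],(390,390),interpolation=2),cv2.resize(s[140:280,220:360],(390,390),interpolation=2)]))
```

```text
t 8.8 ee [0.5304 0.2383 0.2994] d [0.84 0.35 1.95] rv [-0.12 -0.34  0.03] |d| 2.15 |rv| 0.37 F [-0.3 -0.2 -1.6] gap 0.086
```

View pics/c6.png

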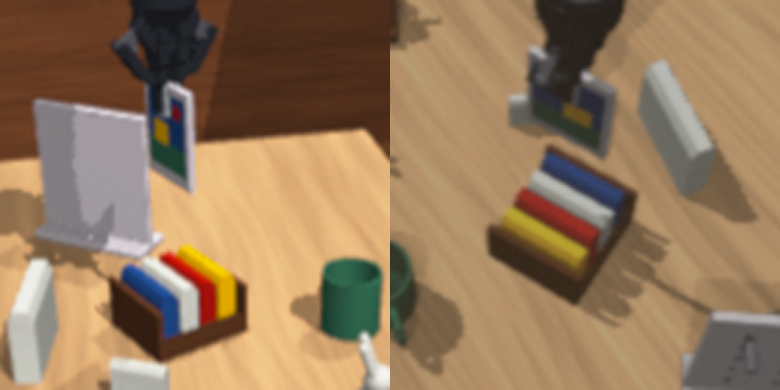

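View pics/w6.png

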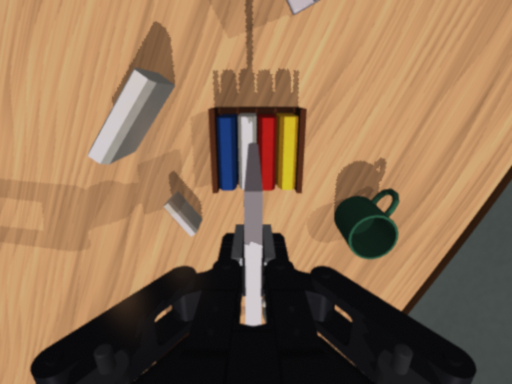

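```bash
python3 - <<'E'
from plan import *
p,X=world('w6'); o=observe()
hsv=cv2.cvtColor(p,cv2.COLOR_RGB2HSV).astype(int); H,S=hsv[...,0],hsv[...,1]
T=(X-o['ee_pos'])@Rt   # axes f,e,-z aligned with tray
z=X[...,2]; roi=np.zeros(z.shape,bool); roi[105:200,205:310]=1
top=roi&(z>.0805)&(z<.092)
ms={'blue':(abs(H-112)<18)&(S>120),'white':(S<70)&(hsv[...,2]>60),'red':((H<6)|(H>172))&(S>150),'yellow':(abs(H-26)<7)&(S>150)}
for n,m in ms.items():
    P=T[m&top]; v=np.linalg.svd(P[:,:2]-P[:,:2].mean(0),full_matrices=0)[2][0]
    print(n,len(P),np.percentile(P[:,1],[2,50,98]).round(4),np.percentile(P[:,0],[1,99]).round(4),'skew',np.degrees(np.arctan2(v[1],v[0])).round(2))
for r in (150,160,170,185,200,215,230,270,290,310,322):
    row=T[r,238:268]; k=(S[r,238:268]<70)&(z[r,238:268]>.11)&(np.abs(row[:,1])<.02); q=row[k]
    if len(q): print(r,k.sum(),q.min(0).round(4),q.max(0).round(4),'z',np.nanmedian(X[r,238:268,2][k]).round(3), 'x',np.median(q[:,0]).round(3))
E
python3 -c "
import cv2;w=cv2.imread('pics/w6.png');cv2.imwrite('pics/c7.png',cv2.resize(w[95:335,195:315],(400,800),interpolation=2)[:600])"
```

```text
blue 920 [-0.0462 -0.0376 -0.0298] [-0.0391  0.0557] skew 179.96
white 600 [-0.0197 -0.0134 -0.0029] [-0.0413  0.0581] skew -172.88
red 903 [0.0087 0.0166 0.0247] [-0.0397  0.0557] skew 179.34
yellow 942 [0.0363 0.0442 0.0526] [-0.0394  0.058 ] skew -179.9
150 10 [ 0.0452 -0.0058  0.0577] [0.0458 0.0014 0.0602] z 0.24 x 0.045
160 13 [ 0.045  -0.0057  0.0275] [0.0455 0.0017 0.0297] z 0.271 x 0.045
170 15 [ 0.0447 -0.0057  0.0051] [0.0454 0.0018 0.0074] z 0.293 x 0.045
185 17 [ 0.0448 -0.0054 -0.0202] [ 0.0455  0.0018 -0.018 ] z 0.319 x 0.045
200 18 [ 0.0406 -0.0052 -0.0276] [ 0.0413  0.002  -0.0257] z 0.326 x 0.041
215 18 [ 0.0334 -0.0053 -0.0279] [ 0.0346  0.0021 -0.0254] z 0.326 x 0.034
230 30 [ 0.0119 -0.0097 -0.0276] [0.0272 0.0064 0.0009] z 0.325 x 0.026
270 29 [ 0.0051 -0.0078 -0.0372] [ 0.0134  0.0046 -0.0258] z 0.326 x 0.006
290 30 [-0.0072 -0.0079 -0.0378] [ 0.0035  0.0047 -0.0251] z 0.326 x -0.006
310 21 [-0.0193 -0.008  -0.0396] [-0.0058  0.0048 -0.0255] z 0.326 x -0.018
322 17 [-0.0275 -0.005  -0.0464] [-0.0057  0.0044 -0.0252] z 0.326 x -0.026
```

View pics/c7.png

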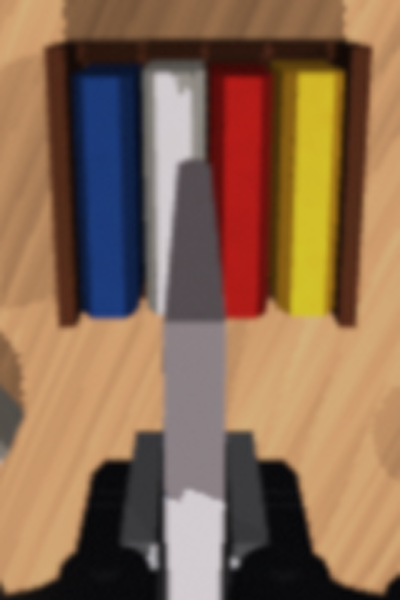

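>>> {"method": "apply_moves", "body": {"steps": [[-0.1, -0.3, 0, 0.5, 0.3, 1, -1], [-0.1, -0.3, 0, 0.85, 0.48, 3, -1], [-0.1, -0.3, 0, 0.85, 0.48, 6, -1], [-0.1, -0.3, 0, 0.85, 0.48, 9, -1], [-0.1, -0.3, 0, 0.85, 0.48, 10.5, -1], [-0.1, -0.3, 0, 0.85, 0.48, 10.5, -1], [-0.1, -0.3, 0, 0.85, 0.48, 10.5, -1]]}}

```text
t: 9.5
ee_pos: [0.531, 0.2498, 0.1944]
tool_rot: [[-0.41, 0.912, -0.0], [0.912, 0.41, 0.001], [0.001, 0.0, -1.0]]
ft_force: [-0.5, -0.1, -0.3]
finger_gap: 0.084
```

Run:
```python
from plan import *
save('wrist','w8'); save('side','d8'); save('scene','s8')
plan([.5301,.2475,.1],Rt)
a=cv2.imread('pics/d8.png'); s=cv2.imread('pics/s8.png'); w=cv2.imread('pics/w8.png')
cv2.imwrite('pics/c8.png',np.hstack([cv2.resize(a[150:230,200:280],(400,400),interpolation=2),cv2.resize(s[170:250,240:320],(400,400),interpolation=2)]))
cv2.imwrite('pics/c9.png',cv2.resize(w[95:335,185:325],None,fx=2.5,fy=2.5,interpolation=2))
```

```text
t 9.65 ee [0.5318 0.2501 0.1958] d [-0.17 -0.29  9.58] rv [ 0.18 -0.03  0.11] |d| 9.59 |rv| 0.21 F [ 0.1  0.6 -1. ] gap 0.086
```

View pics/c8.png

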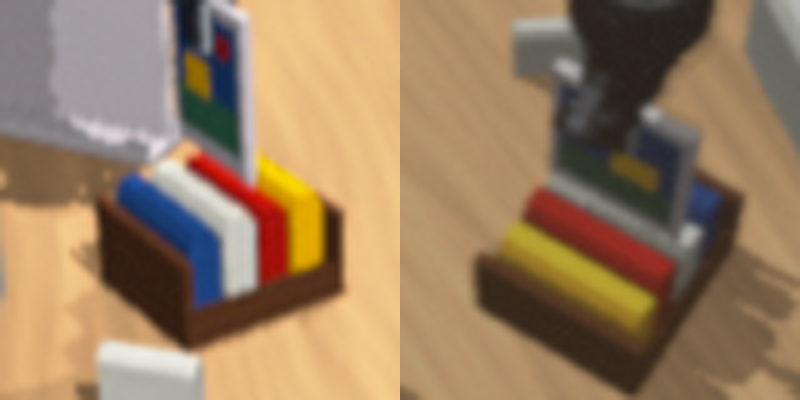

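View pics/c9.png

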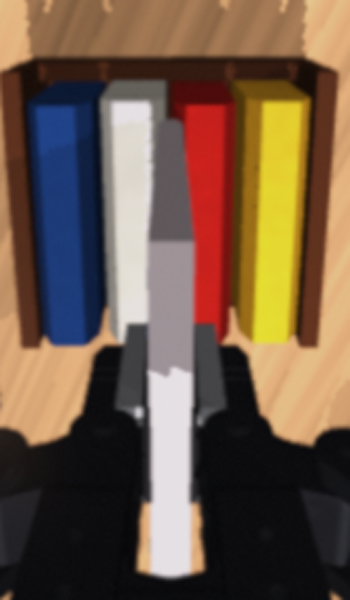

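>>> {"method": "apply_moves", "body": {"steps": [[0, 0, 0, 0, 0, 1, -1], [0, 0, 0, 0, 0, 2, -1], [0, 0, 0, 0, 0, 2.5, -1], [0, 0, 0, 0, 0, 3, -1], [0, 0, 0, 0, 0, 3.5, -1], [0, 0, 0, 0, 0, 4, -1], [0, 0, 0, 0, 0, 4, -1]]}}

```text
t: 10.35
ee_pos: [0.5303, 0.2498, 0.1537]
tool_rot: [[-0.41, 0.912, -0.002], [0.912, 0.41, 0.001], [0.001, -0.001, -1.0]]
ft_force: [-0.1, -0.4, -1.5]
finger_gap: 0.084
```

Run:
```python
from plan import *
save('wrist','w10'); save('side','d10'); save('scene','s10')
plan([.5301,.2475,.1015],Rt)
a=cv2.imread('pics/d10.png'); s=cv2.imread('pics/s10.png'); w=cv2.imread('pics/w10.png')
cv2.imwrite('pics/c10.png',np.hstack([cv2.resize(a[150:230,200:280],(400,400),interpolation=2),cv2.resize(w[95:335,175:335],(400,600),interpolation=2)[:400]]))
```

```text
t 10.5 ee [0.5309 0.25   0.1546] d [-0.2  -0.17  5.31] rv [ 0.02 -0.06  0.12] |d| 5.32 |rv| 0.14 F [-0.2  0.2 -1.9] gap 0.088
```

View pics/c10.png

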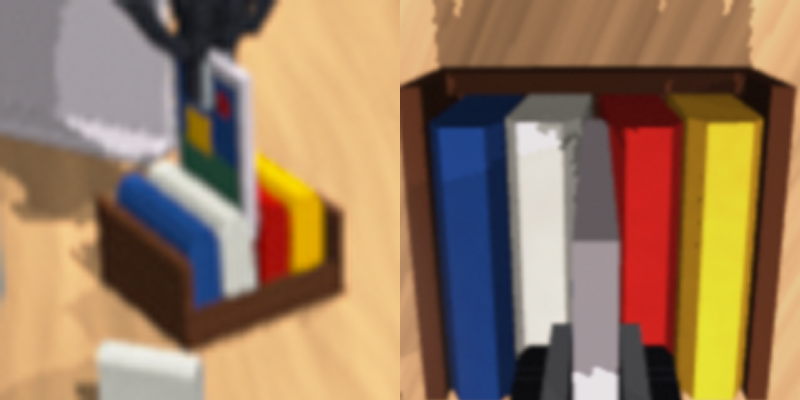

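Between white and red, going in cleanly with no force. Continue down slowly.

>>> {"method": "apply_moves", "body": {"steps": [[0, 0, 0, 0, 0, 0.7, -1], [0, 0, 0, 0, 0, 1.4, -1], [0, 0, 0, 0, 0, 2.1, -1], [0, 0, 0, 0, 0, 2.8, -1], [0, 0, 0, 0, 0, 3.5, -1], [0, 0, 0, 0, 0, 4, -1], [0, 0, 0, 0, 0, 4.4, -1], [0, 0, 0, 0, 0, 4.7, -1]]}}

```text
t: 11.3
ee_pos: [0.5307, 0.25, 0.1071]
tool_rot: [[-0.41, 0.912, -0.001], [0.912, 0.41, 0.001], [0.001, -0.0, -1.0]]
ft_force: [-1.4, 0.3, -0.3]
finger_gap: 0.086
```

>>> {"method": "apply_moves", "body": {"steps": [[0, 0, 0, 0, 0, 0, -1], [0, 0, 0, 0, 0, 0.2, -1], [0, 0, 0, 0, 0, 0.3, -1], [0, 0, 0, 0, 0, 0.4, -1]]}}

```text
t: 11.7
ee_pos: [0.5307, 0.25, 0.1036]
tool_rot: [[-0.41, 0.912, -0.0], [0.912, 0.41, 0.001], [0.001, 0.0, -1.0]]
ft_force: [-0.8, 0.6, -1.3]
finger_gap: 0.088
```

Run:
```python
from plan import *
save('wrist','w11'); save('side','d11')
plan([.5301,.2475,.1015],Rt)
p,X=world('w11')
for f in ('w11',):
    z=X[280:320,246:262,2]; print(np.nanmedian(z),np.nanmax(z))
    for r in range(200,330,15): print(r,np.nanmedian(X[r,249:257],0).round(4))
a=cv2.imread('pics/d11.png'); w=cv2.imread('pics/w11.png')
cv2.imwrite('pics/c11.png',np.hstack([cv2.resize(a[150:230,200:280],(400,400),interpolation=2),cv2.resize(w[95:335,175:335],(400,600),interpolation=2)[:400]]))
```

```text
t 11.8 ee [0.5307 0.25   0.1035] d [-0.21 -0.16  0.2 ] rv [ 0.01 -0.06  0.13] |d| 0.33 |rv| 0.14 F [-1.  -0.3 -0.8] gap 0.087
0.13011387412325762 0.1315523445840322
200 [0.5126 0.2867 0.13  ]
215 [0.5155 0.2803 0.1302]
230 [0.5185 0.2733 0.1299]
245 [0.5217 0.2665 0.1301]
260 [0.5249 0.2592 0.1302]
275 [0.5283 0.2516 0.1302]
290 [0.532  0.2435 0.1298]
305 [0.5356 0.2351 0.1299]
320 [0.5398 0.2259 0.1299]
```

View pics/c11.png

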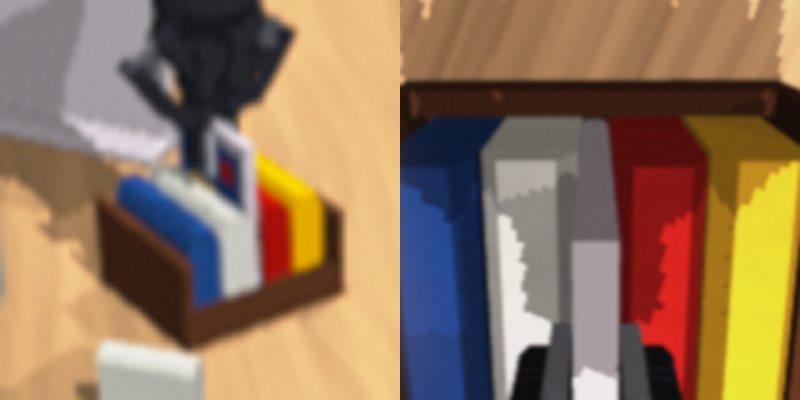

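>>> {"method": "apply_moves", "body": {"steps": [[0, 0, 0, 0, 0, 0.1, -1], [0, 0, 0, 0, 0, 0.15, -1], [0, 0, 0, 0, 0, 0.2, -1], [0, 0, 0, 0, 0, 0.2, -1]]}}

```text
t: 12.2
ee_pos: [0.5308, 0.25, 0.1019]
tool_rot: [[-0.41, 0.912, -0.0], [0.912, 0.41, 0.001], [0.001, 0.0, -1.0]]
ft_force: [0.8, -1.0, 2.2]
finger_gap: 0.088
```

>>> {"method": "apply_moves", "body": {"steps": [[0, 0, 0, 0, 0, 0.1, -1], [0, 0, 0, 0, 0, 0.1, -1], [0, 0, 0, 0, 0, 0.1, -1]]}}

```text
t: 12.5
ee_pos: [0.531, 0.2501, 0.1018]
tool_rot: [[-0.41, 0.912, 0.001], [0.912, 0.41, 0.001], [0.001, 0.001, -1.0]]
ft_force: [-1.6, -1.1, 6.7]
finger_gap: 0.083
```

>>> {"method": "apply_moves", "body": {"steps": [[0, 0, 0, 0, 0, 0.1, -1], [0, 0, 0, 0, 0, 0.2, -1], [0, 0, 0, 0, 0, 0.2, -1], [0, 0, 0, 0, 0, 0.2, -1]]}}

```text
t: 12.9
ee_pos: [0.5311, 0.2502, 0.1017]
tool_rot: [[-0.411, 0.912, 0.001], [0.912, 0.411, 0.001], [0.001, 0.002, -1.0]]
ft_force: [-3.7, -2.3, 17.9]
finger_gap: 0.085
```

Run:
```python
from plan import *
save('wrist','w12')
plan([.5301,.2475,.1015],Rt)
p,X=world('w12')
for r in range(200,330,20): print(r,np.nanmedian(X[r,249:257],0).round(4))
```

```text
t 12.95 ee [0.531  0.2501 0.1017] d [-0.2  -0.19  0.02] rv [ 0.09 -0.04  0.14] |d| 0.28 |rv| 0.17 F [-3.9 -1.  18.4] gap 0.082
200 [0.5129 0.2867 0.128 ]
220 [0.5169 0.2781 0.1283]
240 [0.5208 0.269  0.1283]
260 [0.5252 0.2596 0.1284]
280 [0.5299 0.249  0.1283]
300 [0.5346 0.2383 0.1286]
320 [0.5399 0.2267 0.1285]
```

>>> {"method": "apply_moves", "body": {"steps": [[0, 0, 0, 0, 0, -0.15, -1], [0, 0, 0, 0, 0, -0.25, -1], [0, 0, 0, 0, 0, -0.25, -0.7], [0, 0, 0, 0, 0, -0.25, -0.4], [0, 0, 0, 0, 0, -0.25, -0.2], [0, 0, 0, 0, 0, -0.25, 0], [0, 0, 0, 0, 0, -0.25, 0], [0, 0, 0, 0, 0, -0.25, 0]]}}

```text
t: 13.75
ee_pos: [0.5308, 0.25, 0.1009]
tool_rot: [[-0.41, 0.912, -0.0], [0.912, 0.41, 0.001], [0.001, 0.0, -1.0]]
ft_force: [0.1, -1.3, 0.4]
finger_gap: 0.499
```

Run:
```python
from plan import *
save('wrist','w13')
plan([.5301,.2475,.3],Rt)
w=cv2.imread('pics/w13.png'); cv2.imwrite('pics/c13.png',cv2.resize(w[60:384,130:380],None,fx=1.8,fy=1.8))
```

```text
t 13.8 ee [0.5308 0.25   0.101 ] d [ -0.18  -0.16 -19.9 ] rv [ 0.01 -0.06  0.13] |d| 19.9 |rv| 0.14 F [ 0.3 -0.1 -0.3] gap 0.503
```

View pics/c13.png

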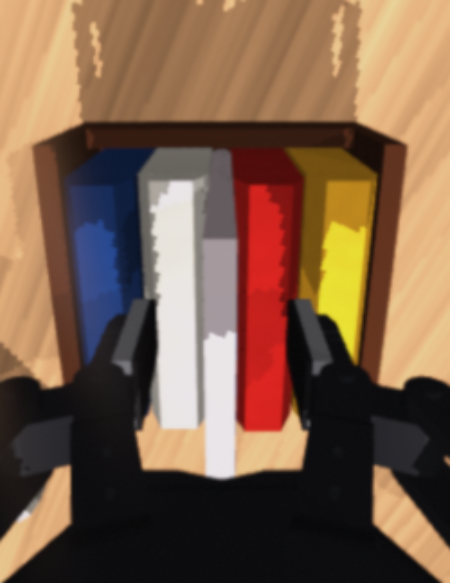

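Released, upright. Retreat straight up, then off a little to check.

>>> {"method": "apply_moves", "body": {"steps": [[0, 0, 0, 0, 0, -1, 0], [0, 0, 0, 0, 0, -3, 0], [0, 0, 0, 0, 0, -6, 0], [0, 0, 0, 0, 0, -10, 0], [0, 0, 0, 0, 0, -14, 0], [0, 0, 0, 0, 0, -18, 0], [0, 0, 0, -4, 0, -20, 0], [0, 0, 0, -7, 0, -20, 0]]}}

```text
t: 14.6
ee_pos: [0.562, 0.1858, 0.3065]
tool_rot: [[-0.412, 0.911, 0.01], [0.911, 0.412, 0.002], [-0.002, 0.01, -1.0]]
ft_force: [1.5, 0.3, -0.3]
finger_gap: 0.5
```

>>> {"method": "apply_moves", "body": {"steps": [[0, 0, 0, 0, 0, 0, 0], [0, 0, 0, 0, 0, 0, 0], [0, 0, 0, 0, 0, 0, 0]]}}

```text
t: 14.9
ee_pos: [0.5587, 0.1866, 0.3008]
tool_rot: [[-0.411, 0.912, -0.001], [0.912, 0.411, 0.001], [0.002, -0.001, -1.0]]
ft_force: [-0.3, -0.4, -0.9]
finger_gap: 0.498
```

Run:
```python
from plan import *
save('wrist','w14'); save('side','d14'); save('scene','s14')
plan([.5301,.2475,.3],Rt); print(observe()['joint_velocities'].round(2))
p,X=world('w14'); o=observe()
hsv=cv2.cvtColor(p,cv2.COLOR_RGB2HSV).astype(int); S=hsv[...,1]
z=X[...,2]; m=(z>.118)&(z<.14)&(S<70); m[:, :150]=0;m[:,350:]=0;m[250:]=0
P=X[m]; U=P@e; V=P@f; print(len(P),np.median(P[:,2]),'u',np.percentile(U,[2,50,98]),'v',np.percentile(V,[1,99]))
a=cv2.imread('pics/d14.png'); w=cv2.imread('pics/w14.png')
cv2.imwrite('pics/c14.png',np.hstack([cv2.resize(a[130:290,190:350],(400,400),interpolation=2),cv2.resize(w[0:384,100:400],(400,512))[:400]]))
```

```text
t 15.05 ee [0.5588 0.1869 0.3006] d [ 6.71 -0.12  0.07] rv [-0.04 -0.09  0.2 ] |d| 6.71 |rv| 0.23 F [ 0.1 -0.2 -0.1] gap 0.498
[-0.1   0.11 -0.24 -0.12 -0.02  0.03]
611 0.12837224584419873 u [0.58170545 0.5850779  0.58942472] v [-0.03296631  0.05612371]
```

View pics/c14.png

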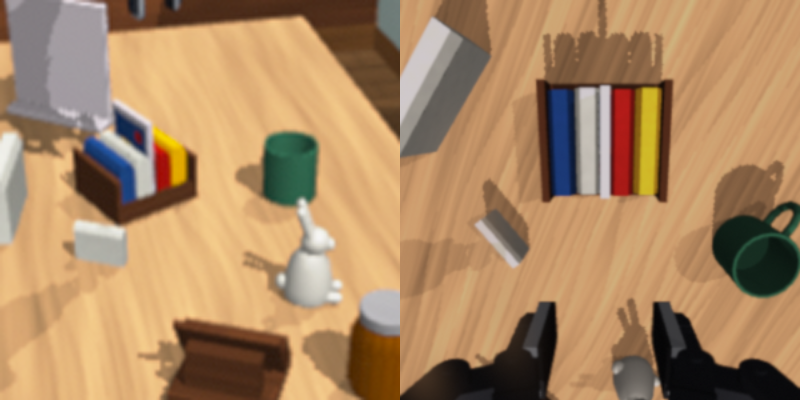

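Panel upright between white and red, top at 0.128 m as required; four blocks standing; bystanders untouched; arm clear.

```bash
python3 -c "
from rig import *
print(hand_in())"
```

```text
the job is handed in; nothing more can be done
None
```

The white panel is out of its stand and stands upright in the tray between the red block and the middle-sized white block. I handed the job in at about 15 s of the 51 s allowed.

- **Fit:** I pressed the panel down until the arm stopped moving, with about 18 N on the wrist, before letting go. After release its top edge measured 0.128 m above the work surface, the height for fully home on the tray floor. It sits about 0.5 mm or less from the measured middle of the gap.
- **Surroundings:** The last pictures show all four blocks standing in the tray. The mug, hare and jar look undisturbed, but I judged that by eye and did not measure their positions.
- **Arm:** The gripper was about 20 cm above its release height, open and touching nothing, when I handed in. The highest force I read was about 18 N.
- **Failed or disagreeing checks:** No check failed. The largest disagreement was about 2 mm, in camera heights and positions, within the stated calibration.

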